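# Mesh and set the grinder's dial knob

### The job

The setting knob of the spice grinder stands raised, out of mesh. Ease it down gently while rocking it back and forth until its teeth drop into mesh, without forcing them (more than about 20 N on the teeth chips them) and without dragging the dial round before the knob is in, and push it fully home; then turn it so that the dial's black pointer stands at the red marker, and let go with the knob still home. Leave the glass jar, its cap, the spoon and the brush where they are.

Things in the scene. Friction and masses are not known exactly. Their poses are not given: they have to be found in the camera images.
- mill: The green spice grinder, fixed to the counter. Origin on the knob's upright axis at counter level; z up, x from the knob towards its low clear hopper with black lid (hopper centre 118 mm from the axis, radius 46 mm, top 148 mm above the counter). Under the knob a round deck, radius 68 mm, 120 mm above the counter, carries the white dial disc (radius 54 mm, 5 mm thick).
- collar_rim (a point): Centre of the rim of the metal collar (radius 31.5 mm) that stands on the dial, 150 mm above the counter. Inside it, out of sight, sits the dial's ring of six teeth, pitch 60 degrees. The ring's angle relative to the pointer, and its height (1.5 mm up or down), differ from start to start and cannot be measured. Greased steel: tips slide over each other with little friction.
- knob: The black knob; it turns freely on the axis and slides up and down, staying where it is left (slide friction about 3 N). Flange of radius 27 mm, 6 to 14 mm above this origin; on it an upright grip bar 46 mm long (own x), 14 mm thick (own y), its top 55 mm above this origin. A white line on the bar marks +x. Seen from above, the raised flange hides the teeth.
- knob_teeth (a point): Tips of the six teeth under the knob's flange (pitch 60 degrees), on the axis. They meet the dial's teeth tip to tip after 6 to 10 mm of travel from the top and block there, hard, without spring, unless in step: every 60 degrees there is one position, about 10 degrees wide, where they slip in and the knob sinks on easily. Never in step at the start.
- knob_grip (a point): Point to grip the knob: on its axis, 13 mm below the top of the bar, 28 mm above the bar's foot. x along the bar, y across its 14 mm thickness. It sinks with the knob; with the knob home fingertips reaching 25 mm below it still clear the flange.
- selector (a joint): How far the knob has been pushed down, m: 0 fully raised, 0.014 fully home (end stop). It starts between 0 and 0.003.
- dial (a joint): Angle of the dial, rad, counter-clockwise seen from above; 0 when the pointer is along the mill's x. It turns stiffly, about 0.15 N m, and stays where left; range -0.3 to 1.7. Once the teeth are in mesh the knob drives it, with about 10 degrees of free play in all.
- pointer (a point): Tip of the black pointer line on the white dial, 50 mm from the knob's axis, 126 mm above the counter.
- red_mark (a point): The place the pointer tip must reach, beside the small red marker block (6 mm wide, 10 mm high) on the deck's edge: on the same circle of 50 mm radius about the knob's axis, at the same height. It lies 0.5 to 1.05 rad counter-clockwise of the mill's x.
- jar: Open clear glass jar, 72 mm across, 100 mm high, standing on the counter; origin at the centre of its underside.
- cap: The jar's steel twist cap, 66 mm across, 14 mm high, lying on the counter; origin at the centre of its underside.
- spoon: Stainless steel tea spoon, 140 mm long, lying in the white organiser (300 x 240 mm, 48 mm high) to the left.
- brush: Silicone brush, 170 mm long, lying in the organiser beside the spoon.
There are look-alikes about, which are no part of the job. Several things have the shape of the jar; the one meant has the colours described above.

How it is judged:
On the way, in this order (a step that is already met when the one before it is completed fails the run):
1. the knob is in mesh and fully home (pushed down at least 12.5 mm of 14) (value of joint selector above 0.0125 m), for 0.2 s.
2. the pointer tip is at the red mark (within 6 mm) with the knob home (distance between pointer and red_mark below 0.006 m and value of joint selector above 0.0125 m), for 0.2 s.
At the end, for the whole second after the job is handed in: The knob is home (pushed down at least 12.5 mm of its 14 mm), the pointer tip is within 6 mm of the red mark, the knob is released, the jar stands and jar and cap are within 20 mm of where they were (all of step 2 and distance of each of jar, cap from where it was at the start of the episode below 0.02 m and angle between jar's own z axis and vertical below 0.2 rad); the robot touches nothing.
It fails at once if the teeth are forced: more than 20 N between knob and grinder (contact force between knob and mill above 20 N).
It fails at once if the dial is dragged more than 9 mm at the pointer tip before the knob is home (value of joint selector below 0.0115 m and distance of pointer from where it was at the start of the episode above 0.009 m).
It fails at once if jar, cap, spoon or brush is moved by more than 30 mm (distance of any of jar, cap, spoon, brush from where it was at the start of the episode above 0.03 m).
It also fails if it takes over 61 s, if anything falls off the work surface, if the arm or the gripper's body presses on something with over 40 N, if the wrist force passes 120 N, or if a joint passes its speed limit or range.

### The arm

A 6-joint arm with a two-finger parallel gripper is mounted at the origin on the work surface. World frame = base frame: x ahead of the robot, y to its left, z up, the work surface at z = 0. Lengths are in m, angles in rad, forces in N, time in s.
With the tool pointing down it reaches from about 0.25 to 0.775 m from the base axis. Payload 4 kg.
Tool frame: the origin (TCP) lies between the finger pads; the fingertips stand 14 mm ahead of it and the grasp point (between the pads) lies 5 mm behind it (tcp_to_tips is the distance from the TCP to the fingertips, in m); z points along the fingers, y is the direction in which the jaws open and shut (so a half turn about z gives the same grasp; the last joint's range is limited). The gripper opens to 94 mm and grips with 3 to 60 N. Pads are 16 mm wide; open, the fingers measure 119 mm over their backs; the gripper's body (75 mm by 177 mm) begins 78 mm behind the grasp point.
Start: joints at [1.236, 0.087, 1.371, -0, 1.684, -0.103], TCP at [0.126, 0.535, 0.22] pointing down, gripper open.
Joint ranges: [-3.1, 3.1], [-0.76, 2.03], [0.27, 2.55], [-1.08, 4.22], [0.17, 2.65], [-2.57, 2.57]. Speed limits (rad/s): [2.79, 2.79, 3.14, 3.14, 3.14, 3.14].

### API

Orientations are given as a rotation vector (axis times angle).
In Python, from bench import * gives the robot as it stands.
- The arm moves only by the shell command python3 -m jog 'ROWS' [FORCE]. ROWS is JSON, a list of rows, each an object with "rotation": the turn, a rotation vector about the world's x, y, z in degrees, a list of three; "slide": the shift along the world's x, y, z in cm, a list of three; "jaw": the gripper's target within -1 to 1 (shut at 1, half-way at 0, fully open at -1). A call has 1 to 5 rows; each row shifts and turns the pose as measured when the row begins; what a row does not reach is not made up. A row lasts 1/10 s, in which the tool goes at most 50 mm and 8.59 degrees, less where a joint would pass 70% of its speed; a pose out of reach is approached as far as the arm can. A call with a gripper value outside its range is refused whole. The fingers move at their own pace and stop on an object; FORCE is the grip in N (left out, the last holds). Time passes only in rows, so rows that do not move let the fingers close. It gives the time, the measured TCP pose, the force and the opening at its end, in the units of the state.
- read_state(): the state, without advancing time (a new reading comes with each control period).
- capture(name): name is "side" or "top"; returns the picture (480x640x3 uint8, red, green, blue); there is no depth.
- get_calibration(name): a dict with "intrinsics" (3x3 intrinsics, pixels), "k1" (the pictures are not rectified: a ray, as slopes to the right and down, at radius r is drawn at 1 + k1 r^2 times it, then the intrinsics apply), "eye" and "attitude" of the camera in the world. Camera axes: x right, y down, z forward; pixel columns grow to the right and rows downward; lengths in m; the calibration is good to about 2 mm. A picture is of the moment at which its call begins. get_calibration takes no time and is no camera call.
- close_job(): hands the job in, once; it reports no verdict.
The state is a dict: "clock": time; "q": joint angles; "joint_vel": joint speeds; "tau": joint torques, N m; "position": TCP position; "eef_rot": TCP orientation; "contact_force": force on the tool from outside, world axes, zero at the start; "moment": the same for the moment, N m; "width": finger opening in m.
Only numpy, scipy, OpenCV 4.12 (cv2) and the standard library are available. Lean on these libraries where they do the work, as an engineer would, in place of code of your own. Each camera call takes 0.05 s, during which the arm holds its last target. There are 200 camera calls.

## Working session

There is one attempt and no reset: what is moved stays moved. The work goes in short steps, Python scripts to look and compute and a shell command to move; the robot and the scene stay as the last step left them, time stands still between calls to the robot, and variables do not carry over. Pictures are saved under pics/ and viewed, about 8 in all and at most 12, crops included, and the job is handed in when it is done.

```bash
ls; mkdir -p pics; python3 - <<'E'
from bench import *
import cv2
for n in("top","side"):
    c=get_calibration(n);print(n,c)
    cv2.imwrite(f"pics/{n}0.png",capture(n)[:,:,::-1])
s=read_state();print(s)
E
```

```text
pics
top {'intrinsics': array([[591.25102779,   0.        , 319.17502689],
       [  0.        , 591.25102779, 241.72349863],
       [  0.        ,   0.        ,   1.        ]]), 'k1': -0.08282301785976612, 'eye': array([ 0.37997795, -0.06134114,  1.37978743]), 'attitude': array([-2.1768643 ,  2.18190449, -0.1196999 ])}
side {'intrinsics': array([[495.41055151,   0.        , 315.08922168],
       [  0.        , 495.41055151, 239.03696479],
       [  0.        ,   0.        ,   1.        ]]), 'k1': -0.04627288373344566, 'eye': array([ 0.0467623 , -0.64932409,  0.9266337 ]), 'attitude': array([-2.25502162,  0.82251842, -0.30913151])}
{'clock': 0.1, 'q': array([ 1.23588226e+00,  8.78569620e-02,  1.37209661e+00,  1.94935829e-07,
        1.68357888e+00, -1.03080350e-01]), 'joint_vel': array([ 0.00017356,  0.00045082, -0.00317239,  0.00016381,  0.00110139,
       -0.00071913]), 'tau': array([ 2.40299691e-03, -3.41250658e+01, -3.03302944e+01,  7.20177381e-02,
        3.04009742e-02, -1.02795530e-04]), 'position': array([0.12621081, 0.5348489 , 0.21843768]), 'eef_rot': array([-3.63299612e-01, -3.12008975e+00,  2.97379807e-03]), 'contact_force': array([0.59917563, 0.88135529, 0.34126207]), 'moment': array([ 0.02417804, -0.00802668,  0.00662424]), 'width': 0.09402218440234657}
```

View pics/top0.png

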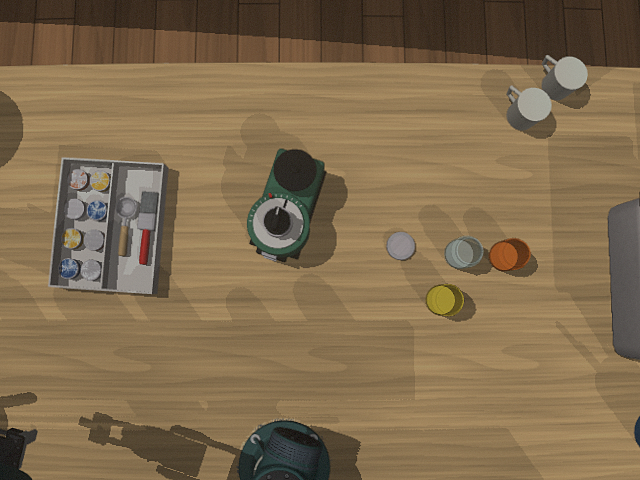

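View pics/side0.png

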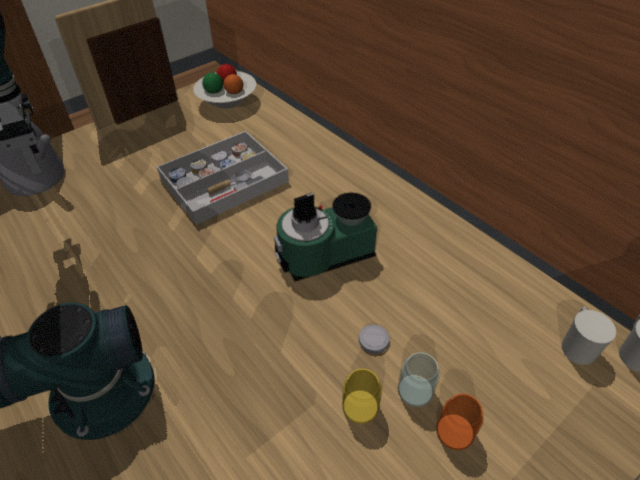

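The overview shows the mill at top (280,215), with the hopper at (297,170). The jar is at about (465,252) and the cap at (400,245), both well clear. The organiser is on the left. Next I'll zoom in on the mill.

```bash
cat > h.py <<'E'
from bench import *
import cv2, numpy as np
from scipy.spatial.transform import Rotation as R
def cam(n):
    c=get_calibration(n); return c,R.from_rotvec(c["attitude"]).as_matrix()
def proj(n,P):
    c,M=cam(n); P=np.atleast_2d(P); d=(P-c["eye"])@M; s=d[:,:2]/d[:,2:]
    s=s*(1+c["k1"]*(s**2).sum(1,keepdims=True)); K=c["intrinsics"]
    return s*[K[0,0],K[1,1]]+K[:2,2]
def back(n,uv,z):
    c,M=cam(n); K=c["intrinsics"]; t=(np.atleast_2d(uv)-K[:2,2])/[K[0,0],K[1,1]]; s=t.copy()
    for _ in range(20): s=t/(1+c["k1"]*(s**2).sum(1,keepdims=True))
    d=np.c_[s,np.ones(len(s))]@M.T; return c["eye"]+d*((z-c["eye"][2])/d[:,2])[:,None]
def crop(img,x,y,w,h,k,fn):
    cv2.imwrite(fn,cv2.resize(img[y:y+h,x:x+w,::-1],None,fx=k,fy=k,interpolation=cv2.INTER_CUBIC))
E
python3 - <<'E'
from h import *
t=capture("top");crop(t,240,175,80,70,8,"pics/t1.png")
s=capture("side");crop(s,265,185,120,95,6,"pics/s1.png")
# rough: deck circle centre at px(280,223), hopper (297,170)
print(back("top",[[280,223]],.12),back("top",[[297,170]],.148))
E
```

```text
[[0.54089436 0.00420829 0.12      ]] [[ 0.65049266 -0.03279832  0.148     ]]
```

View pics/t1.png

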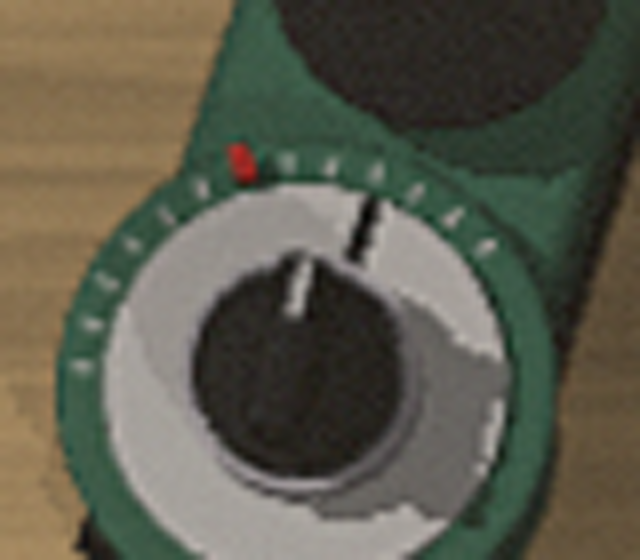

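View pics/s1.png

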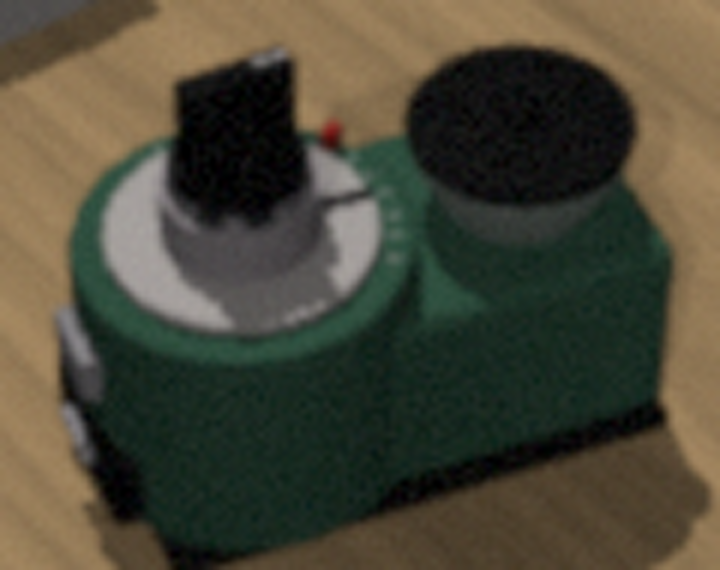

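```bash
cat >> h.py <<'E'
T=lambda p:(np.atleast_2d(p).astype(float)+.5)/8-.5+[240,175]
S=lambda p:(np.atleast_2d(p).astype(float)+.5)/6-.5+[265,185]
def tri(a,b):
    A=[];B=[]
    for n,uv in(("top",a),("side",b)):
        e=cam(n)[0]["eye"]; d=back(n,uv,0)[0]-e; d/=np.linalg.norm(d); P=np.eye(3)-np.outer(d,d); A.append(P);B.append(P@e)
    x=np.linalg.lstsq(np.vstack(A),np.hstack(B),rcond=None)[0]
    return x,proj("top",x)-a,proj("side",x)-b
E
python3 - <<'E'
from h import *
c1=back("top",T([306,385]),.125)[0]; c2=back("top",T([306,388]),.12)[0]; print("centre",c1,c2)
# side dial disc ellipse: left 100, right 382, top~135?, bottom 333
t=capture("top").astype(int)
m=(t.sum(2)<130).astype(np.uint8); m[:,:265]=0;m[:,330:]=0;m[:140]=0;m[200:]=0
n,l,st,ce=cv2.connectedComponentsWithStats(m);i=1+st[1:,4].argmax();print(st[i],ce[i]);
h=back("top",ce[i],.148)[0];print("hopper",h,np.hypot(*(h-c1)[:2]),"yaw",np.degrees(np.arctan2(*(h-c1)[1::-1])))
th=np.linspace(0,6.283,9)[:-1];
print("disc side crop",((proj("side",np.c_[c1[0]+.054*np.cos(th),c1[1]+.054*np.sin(th),th*0+.125])-[265,185])*6).round().tolist())
ang=lambda v:np.degrees(np.arctan2(v[1],v[0]))
for nm,p,z in(("ptip",[372,200],.125),("pin",[357,262],.125)):
    q=back("top",T(p),z)[0]-c1;print(nm,q,np.hypot(*q[:2]),ang(q))
for p,z in(([248,182],.12),([240,148],.13),([245,165],.125)):
    q=back("top",T(p),z)[0]-c1;print("red",q,np.hypot(*q[:2]),ang(q))
print("sidered",[ (ang(q),np.hypot(*q[:2])) for q in [back("side",S([332,134]),.125)[0]-c1]])
print("sideptr",[ (ang(q),np.hypot(*q[:2])) for q in [back("side",S([370,192]),.125)[0]-c1]])
for z in(.19,.2,.21,.22):
    a,b=back("top",T([[307,258],[292,316]]),z);print(z,"bar",ang(a-b),np.hypot(*(a-b)[:2]),(a-c1)[:2],np.hypot(*(a-c1)[:2]))
print(tri(T([307,258]),S([283,55])))
E
```

```text
centre [0.54093605 0.00862619 0.125     ] [0.54076636 0.00890173 0.12      ]
[ 274  150   43   42 1299] [295.03926097 170.10161663]
hopper [ 0.65027597 -0.02864411  0.148     ] 0.11551751093060766 yaw -18.82251720936668
disc side crop [[337.0, 161.0], [245.0, 129.0], [145.0, 151.0], [91.0, 216.0], [119.0, 288.0], [214.0, 324.0], [320.0, 299.0], [369.0, 231.0]]
ptip [ 0.05000636 -0.01749282  0.        ] 0.05297768541771228 -19.280442969623348
pin [ 0.03319622 -0.01352373  0.        ] 0.035845222685684665 -22.165370118411488
red [ 0.05580475  0.01614397 -0.005     ] 0.058093009687586544 16.13482892978567
red [0.06330082 0.01765521 0.005     ] 0.06571682076901826 15.584298652221392
red [0.05956886 0.0166349  0.        ] 0.061847954022803756 15.60265366913586
sidered [(np.float64(13.314049025300951), np.float64(0.06454924331971737))]
sideptr [(np.float64(-21.18085062094672), np.float64(0.056344592517580935))]
0.19 bar -14.127176539166037 0.015333929052429746 [ 0.02418382 -0.00374234] 0.024471667479349264
0.2 bar -14.12717653916596 0.015205049484388906 [ 0.02262773 -0.00429896] 0.023032483276635207
0.21 bar -14.12717653916609 0.015076169916347965 [ 0.02107164 -0.00485557] 0.021623842009749913
0.22 bar -14.127176539166117 0.014947290348307132 [ 0.01951555 -0.00541218] 0.020252117947075907
(array([0.56372516, 0.00389861, 0.20208881]), array([[ 0.15631209, -0.23939235]]), array([[-0.25583589,  0.04099509]]))
```

Centre is about (0.541, 0.009), the bar yaw about −14°, and the red mark about 35° CCW of mill x. The tool yaw (76.7°) already fits the bar, so I'm starting the move at safe height.

```bash
python3 -m jog '[{"rotation":[0,0,0],"slide":[0,0,4],"jaw":-1},{"rotation":[0,0,0],"slide":[0,0,3],"jaw":-1},{"rotation":[0,0,0],"slide":[2.9,-3.7,0],"jaw":-1},{"rotation":[0,0,0],"slide":[2.9,-3.7,0],"jaw":-1},{"rotation":[0,0,0],"slide":[2.9,-3.7,0],"jaw":-1}]'
for i in 1 ; do :; done
python3 -m jog '[{"rotation":[0,0,0],"slide":[2.9,-3.7,0],"jaw":-1},{"rotation":[0,0,0],"slide":[2.9,-3.7,0],"jaw":-1},{"rotation":[0,0,0],"slide":[2.9,-3.7,0],"jaw":-1},{"rotation":[0,0,0],"slide":[2.9,-3.7,0],"jaw":-1},{"rotation":[0,0,0],"slide":[2.9,-3.7,0],"jaw":-1}]'
python3 - <<'E'
from h import *
c1=np.array([.541,.0087,.125])
a=proj("side",c1)[0]+np.array([10,6])/6; print("side centre",back("side",a,.125)[0])
s=read_state();M=R.from_rotvec(s["eef_rot"]).as_matrix();print(M.round(3))
E
```

```text
clock: 0.75
position: [0.2116, 0.4225, 0.2861]
eef_rot: [-0.347, -3.12, 0.015]
contact_force: [0.7, 0.1, -0.3]
width: 0.0941
clock: 1.25
position: [0.3599, 0.2296, 0.2865]
eef_rot: [0.341, 3.123, -0.012]
contact_force: [0.3, 0.9, -0.8]
width: 0.0941
side centre [0.54185336 0.00360543 0.125     ]
[[-0.976  0.216 -0.   ]
 [ 0.216  0.976 -0.007]
 [-0.001 -0.007 -1.   ]]
```

```bash
python3 -m jog '[{"rotation":[0,0,0],"slide":[3.0,-3.8,0],"jaw":-1},{"rotation":[0,0,0],"slide":[3.0,-3.8,0],"jaw":-1},{"rotation":[0,0,0],"slide":[3.0,-3.8,0],"jaw":-1},{"rotation":[0,0,0],"slide":[3.0,-3.8,0],"jaw":-1},{"rotation":[0,0,0],"slide":[3.0,-3.8,0],"jaw":-1}]'
python3 -m jog '[{"rotation":[0,0,0],"slide":[2.9,-3.3,0],"jaw":-1},{"rotation":[0,0,0],"slide":[0,0,0],"jaw":-1}]'
```

```text
clock: 1.75
position: [0.513, 0.0316, 0.2872]
eef_rot: [0.342, 3.119, -0.008]
contact_force: [0.7, 0.3, -0.7]
width: 0.0937
clock: 1.95
position: [0.5449, -0.0079, 0.2849]
eef_rot: [0.353, 3.12, -0.01]
contact_force: [0.5, 0.7, 0.3]
width: 0.0942
```

```bash
python3 -m jog '[{"rotation":[0,0,0],"slide":[-0.35,1.4,-2],"jaw":-1},{"rotation":[0,0,0],"slide":[0,0,-2.5],"jaw":-0.4},{"rotation":[0,0,0],"slide":[0,0,-2.2],"jaw":-0.4},{"rotation":[0,0,0],"slide":[0,0,0],"jaw":-0.4}]'
python3 - <<'E'
from h import *
s=read_state();p=s["position"];M=R.from_rotvec(s["eef_rot"]).as_matrix();print(p,s["width"])
im=capture("side");crop(im,265,150,110,85,7,"pics/s2.png")
tips=p+M[:,2]*.014; y=M[:,1]*s["width"]/2
for q in(tips,tips+y,tips-y):print(((proj("side",q)-[265,150])*7).round())
E
```

```text
clock: 2.35
position: [0.5408, 0.0065, 0.2159]
eef_rot: [0.358, 3.121, -0.008]
contact_force: [-0.3, 0.7, -0.1]
width: 0.0732
[0.54084635 0.00653654 0.21585374] 0.0732483936800024
[[264. 334.]]
[[215. 268.]]
[[316. 404.]]
```

View pics/s2.png

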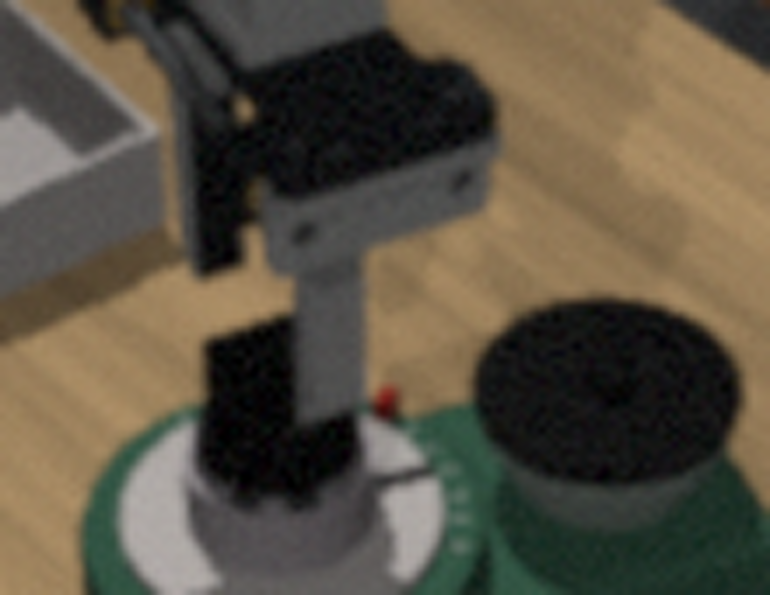

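The image shows the near fingertip at (330,415), while the projection puts it at (316,404). So the side camera has the same bias that I saw on the dial, and the top-view centre (0.541, 0.0087) agrees with the robot. I'll compute the bar height with that bias removed.

```bash
python3 - <<'E'
from h import *
print(tri(T([307,258]),S([278,47])))
c=np.array([.541,.0087]);a=np.radians(-14);u=np.array([np.cos(a),np.sin(a)]);v=np.array([-u[1],u[0]])
for z in(.198,.203,.208,.213):
    P=[np.r_[c+s*.023*u+w*.007*v,z] for s,w in((-1,1),(-1,-1),(1,1),(1,-1))]
    print(z,"s1 crop",((proj("side",P)-[265,185])*6+[10,6]).round().tolist(),"top",((proj("top",np.r_[c+.023*u,z])-[240,175])*8).round())
E
```

```text
(array([0.56241868, 0.00400419, 0.20680105]), array([[-0.02788927,  0.04288759]]), array([[ 0.04574288, -0.00739694]]))
0.198 s1 crop [[169.0, 95.0], [184.0, 117.0], [282.0, 57.0], [298.0, 80.0]] top [[309. 257.]]
0.203 s1 crop [[168.0, 84.0], [183.0, 107.0], [281.0, 47.0], [298.0, 70.0]] top [[308. 254.]]
0.208 s1 crop [[167.0, 74.0], [183.0, 97.0], [281.0, 37.0], [297.0, 59.0]] top [[306. 251.]]
0.213 s1 crop [[166.0, 64.0], [182.0, 87.0], [281.0, 27.0], [297.0, 49.0]] top [[305. 247.]]
```

```bash
python3 -m jog '[{"rotation":[0,0,0],"slide":[0,0.2,-1.4],"jaw":-0.4},{"rotation":[0,0,0],"slide":[0,0,-1.3],"jaw":-0.4},{"rotation":[0,0,0],"slide":[0,0,0],"jaw":-0.4}]'
python3 -m jog '[{"rotation":[0,0,0],"slide":[0,0,0],"jaw":1},{"rotation":[0,0,0],"slide":[0,0,0],"jaw":1},{"rotation":[0,0,0],"slide":[0,0,0],"jaw":1},{"rotation":[0,0,0],"slide":[0,0,0],"jaw":1},{"rotation":[0,0,0],"slide":[0,0,0],"jaw":1}]' 4
```

```text
clock: 2.7
position: [0.5427, 0.0096, 0.1927]
eef_rot: [0.355, 3.112, -0.007]
contact_force: [-0.1, 0.2, 0.1]
width: 0.0659
clock: 3.2
position: [0.5437, 0.0095, 0.1949]
eef_rot: [0.355, 3.108, -0.007]
contact_force: [-0.3, -0.4, -0.3]
width: 0.0294
```

```bash
python3 -m jog '[{"rotation":[0,0,0],"slide":[-0.2,0,-0.4],"jaw":1},{"rotation":[0,0,0],"slide":[0,0,-0.2],"jaw":1},{"rotation":[0,0,0],"slide":[0,0,0],"jaw":1}]' 4
python3 -m jog '[{"rotation":[0,0,0],"slide":[0,0,0],"jaw":1},{"rotation":[0,0,0],"slide":[0,0,0],"jaw":1}]' 4
python3 -c "
from h import *
print({k:v.round(2) for k,v in read_state().items() if k in('contact_force','moment')})"
```

```text
clock: 3.5
position: [0.5417, 0.0089, 0.1891]
eef_rot: [0.355, 3.107, -0.009]
contact_force: [0.3, 0.3, 0.6]
width: 0.014
clock: 3.7
position: [0.5417, 0.0089, 0.1891]
eef_rot: [0.355, 3.107, -0.008]
contact_force: [0.4, -1.6, 1.0]
width: 0.0137
{'contact_force': array([ 0.37, -1.57,  0.96]), 'moment': array([-0.01,  0.04, -0.  ])}
```

Gripped: width is 14 mm and side forces are small. Now easing it down.

```bash
python3 -m jog '[{"rotation":[0,0,0],"slide":[0,0,0],"jaw":1},{"rotation":[0,0,0],"slide":[0,0,-0.1],"jaw":1}]' 10; python3 -m jog '[{"rotation":[0,0,0],"slide":[0,0,-0.1],"jaw":1}]';python3 -m jog '[{"rotation":[0,0,0],"slide":[0,0,-0.1],"jaw":1}]'
```

```text
clock: 3.9
position: [0.5417, 0.0089, 0.1884]
eef_rot: [0.355, 3.106, -0.008]
contact_force: [-0.6, -0.7, 2.8]
width: 0.0137
clock: 4.0
position: [0.5417, 0.0089, 0.1877]
eef_rot: [0.355, 3.106, -0.008]
contact_force: [-0.9, -0.2, 1.4]
width: 0.014
clock: 4.1
position: [0.5417, 0.0089, 0.1869]
eef_rot: [0.355, 3.106, -0.008]
contact_force: [-0.4, -0.9, 1.6]
width: 0.0136
```

```bash
for i in 1; do python3 -m jog '[{"rotation":[0,0,0],"slide":[0,0,-0.1],"jaw":1}]';python3 -m jog '[{"rotation":[0,0,0],"slide":[0,0,-0.1],"jaw":1}]';python3 -m jog '[{"rotation":[0,0,0],"slide":[0,0,-0.1],"jaw":1}]';python3 -m jog '[{"rotation":[0,0,0],"slide":[0,0,-0.1],"jaw":1}]'; done | grep -E "pos|force"
```

```text
position: [0.5417, 0.0089, 0.186]
contact_force: [-0.6, 0.2, 2.0]
position: [0.5418, 0.0089, 0.185]
contact_force: [-0.0, -0.8, 1.9]
position: [0.5417, 0.0089, 0.184]
contact_force: [-0.6, -1.8, 2.3]
position: [0.5417, 0.0089, 0.1829]
contact_force: [-1.1, -1.0, 1.9]
```

```bash
for i in 1; do python3 -m jog '[{"rotation":[0,0,0],"slide":[0,0,-0.08],"jaw":1}]';python3 -m jog '[{"rotation":[0,0,0],"slide":[0,0,-0.06],"jaw":1}]';python3 -m jog '[{"rotation":[0,0,0],"slide":[0,0,-0.06],"jaw":1}]'; done | grep -E "pos|force"
```

```text
position: [0.5418, 0.0089, 0.1824]
contact_force: [-0.8, -0.1, 5.4]
position: [0.5418, 0.0088, 0.1823]
contact_force: [-2.4, -0.1, 5.8]
position: [0.5417, 0.0089, 0.1824]
contact_force: [-2.3, -0.7, 5.5]
```

Tips are blocking at z = 0.1824, at about 5.5 N. Next I'll rock in small turns, pressing lightly after each one.

```bash
cat > y.py <<'E'
from h import *
s=read_state();M=R.from_rotvec(s["eef_rot"]).as_matrix()
print("yaw %.1f z %.4f F %s mz %.2f w %.4f t %.1f"%(np.degrees(np.arctan2(M[1,1],M[0,1])),s["position"][2],s["contact_force"].round(1),s["moment"][2],s["width"],s["clock"]))
E
python3 y.py; python3 -m jog '[{"rotation":[0,0,-5],"slide":[0,0,-0.02],"jaw":1},{"rotation":[0,0,0],"slide":[0,0,-0.06],"jaw":1}]' >/dev/null; python3 y.py;python3 -m jog '[{"rotation":[0,0,-5],"slide":[0,0,-0.02],"jaw":1},{"rotation":[0,0,0],"slide":[0,0,-0.06],"jaw":1}]' >/dev/null; python3 y.py
```

```text
yaw 76.9 z 0.1824 F [-2.3 -0.7  5.5] mz -0.02 w 0.0139 t 4.8
yaw 71.8 z 0.1824 F [-2.5 -0.9  6.4] mz -0.05 w 0.0140 t 5.0
yaw 66.9 z 0.1823 F [-2.4 -0.8  6.8] mz -0.02 w 0.0140 t 5.2
```

```bash
python3 -m jog '[{"rotation":[0,0,-5],"slide":[0,0,-0.02],"jaw":1},{"rotation":[0,0,0],"slide":[0,0,-0.06],"jaw":1}]' >/dev/null; python3 y.py;python3 -m jog '[{"rotation":[0,0,-5],"slide":[0,0,-0.02],"jaw":1},{"rotation":[0,0,0],"slide":[0,0,-0.06],"jaw":1}]' >/dev/null; python3 y.py
```

```text
yaw 62.0 z 0.1823 F [-2.9  0.9  6.2] mz -0.07 w 0.0138 t 5.4
yaw 57.3 z 0.1822 F [-3.4 -0.6  6.6] mz -0.03 w 0.0135 t 5.6
```

```bash
python3 -m jog '[{"rotation":[0,0,-4],"slide":[0,0,-0.02],"jaw":1},{"rotation":[0,0,0],"slide":[0,0,-0.06],"jaw":1}]' >/dev/null; python3 y.py
```

```text
yaw 53.6 z 0.1818 F [-1.6 -0.4  6.4] mz -0.02 w 0.0140 t 5.8
```

```bash
python3 -m jog '[{"rotation":[0,0,0],"slide":[0,0,-0.06],"jaw":1},{"rotation":[0,0,0],"slide":[0,0,-0.06],"jaw":1}]' >/dev/null; python3 y.py
```

```text
yaw 54.2 z 0.1818 F [-2.   0.5  7.2] mz -0.04 w 0.0136 t 6.0
```

```bash
python3 -m jog '[{"rotation":[0,0,-4],"slide":[0,0,-0.02],"jaw":1},{"rotation":[0,0,0],"slide":[0,0,-0.06],"jaw":1}]' >/dev/null; python3 y.py
```

```text
yaw 50.5 z 0.1806 F [-1.6 -0.8  2.2] mz -0.02 w 0.0138 t 6.2
```

```bash
python3 -m jog '[{"rotation":[0,0,-4],"slide":[0,0,-0.02],"jaw":1},{"rotation":[0,0,0],"slide":[0,0,-0.06],"jaw":1}]' >/dev/null; python3 y.py
```

```text
yaw 46.9 z 0.1786 F [-0.1 -0.2  1.5] mz 0.02 w 0.0137 t 6.4
```

```bash
python3 -m jog '[{"rotation":[0,0,-4],"slide":[0,0,-0.02],"jaw":1},{"rotation":[0,0,0],"slide":[0,0,-0.06],"jaw":1}]' >/dev/null; python3 y.py
```

```text
yaw 43.3 z 0.1768 F [-0.1  0.5  1.3] mz 0.02 w 0.0137 t 6.6
```

It dropped into mesh near yaw 50° with no moment. I'll turn back 3° to the middle of the free play and push home.

```bash
python3 -m jog '[{"rotation":[0,0,3],"slide":[0,0,-0.03],"jaw":1},{"rotation":[0,0,0],"slide":[0,0,-0.06],"jaw":1}]' >/dev/null; python3 y.py; python3 -m jog '[{"rotation":[0,0,0],"slide":[0,0,-0.06],"jaw":1}]' >/dev/null; python3 y.py;python3 -m jog '[{"rotation":[0,0,0],"slide":[0,0,-0.06],"jaw":1}]' >/dev/null; python3 y.py;python3 -m jog '[{"rotation":[0,0,0],"slide":[0,0,-0.06],"jaw":1}]' >/dev/null; python3 y.py
```

```text
yaw 46.8 z 0.1755 F [-1.7 -0.3  6.2] mz 0.04 w 0.0138 t 6.8
yaw 46.9 z 0.1755 F [-3.  -0.   6.5] mz -0.01 w 0.0142 t 6.9
yaw 47.0 z 0.1755 F [-0.8 -0.2  5.1] mz 0.00 w 0.0138 t 7.0
yaw 47.1 z 0.1755 F [-1.2 -0.7  4.9] mz -0.04 w 0.0143 t 7.1
```

```bash
python3 -m jog '[{"rotation":[0,0,0],"slide":[0,0,-0.11],"jaw":1},{"rotation":[0,0,0],"slide":[0,0,-0.11],"jaw":1}]' >/dev/null; python3 y.py; python3 -m jog '[{"rotation":[0,0,0],"slide":[0,0,-0.03],"jaw":1},{"rotation":[0,0,0],"slide":[0,0,-0.03],"jaw":1}]' 30 >/dev/null; python3 y.py
python3 -m jog '[{"rotation":[0,0,4],"slide":[0,0,-0.02],"jaw":1},{"rotation":[0,0,4],"slide":[0,0,-0.02],"jaw":1}]' >/dev/null; python3 y.py;python3 -m jog '[{"rotation":[0,0,4],"slide":[0,0,-0.02],"jaw":1},{"rotation":[0,0,4],"slide":[0,0,-0.02],"jaw":1}]' >/dev/null; python3 y.py;
```

```text
yaw 47.3 z 0.1755 F [-2.9  0.4  6.6] mz 0.03 w 0.0139 t 7.3
yaw 47.4 z 0.1755 F [-0.9  0.4  4.8] mz -0.10 w 0.0137 t 7.5
yaw 55.7 z 0.1755 F [-1.8 -0.3  4.2] mz -0.19 w 0.0138 t 7.7
yaw 64.0 z 0.1755 F [-1.3 -0.5  5. ] mz -0.16 w 0.0141 t 7.9
```

```bash
python3 -m jog '[{"rotation":[0,0,5],"slide":[0,0,-0.02],"jaw":1},{"rotation":[0,0,5],"slide":[0,0,-0.02],"jaw":1},{"rotation":[0,0,2],"slide":[0,0,-0.02],"jaw":1}]' >/dev/null; python3 y.py
python3 - <<'E'
from h import *
a=capture("top")[175:245,240:320,::-1];b=capture("side")[180:250,260:340,::-1]
cv2.imwrite("pics/m3.png",cv2.resize(np.hstack([a,b]),None,fx=5,fy=5,interpolation=cv2.INTER_CUBIC))
E
```

```text
yaw 76.6 z 0.1755 F [-2.   0.6  4. ] mz -0.16 w 0.0139 t 8.2
```

View pics/m3.png

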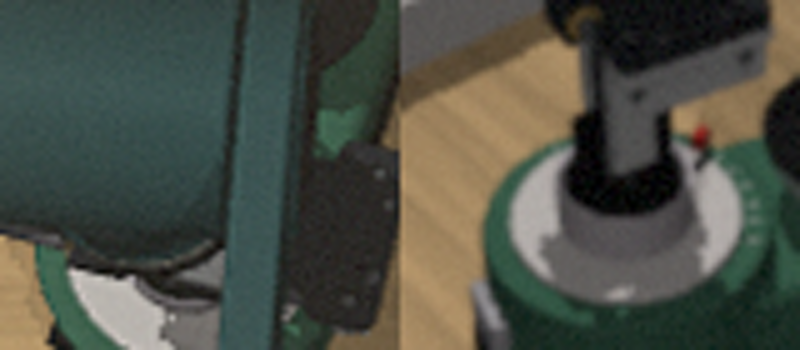

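The top view is blocked by the arm. The side view shows the pointer tip at about (709,150), just short of the red block at (702,135).

```bash
python3 - <<'E'
from h import *
c=np.array([.541,.0087,.125]);b=np.array([10,6])/6
im=capture("side").astype(int)
f=lambda uv,z:[(round(float(np.degrees(np.arctan2(q[1],q[0]))),1),round(float(np.hypot(*q[:2]))*1000,1)) for q in back("side",np.atleast_2d(uv)-b,z)-c]
P=lambda x,y:[(x+.5-400)/5-.5+260,(y+.5)/5-.5+180]
print("tip",f([P(709,150)],.125),"inner",f([P(697,166)],.125))
r,g,bl=[im[...,i] for i in range(3)];ys,xs=np.where((r>110)&(g<70)&(bl<70)&(np.arange(640)>310)&(np.arange(640)<340)&(np.arange(480)[:,None]>195)&(np.arange(480)[:,None]<220))
print("red",list(zip(xs,ys)),f([xs.mean(),ys.mean()],.125))
d=im.sum(2)[203:218,314:330];print(d)
for a in(0,5,10,15,20):print(a,[(proj("side",c+[rr*np.cos(np.radians(a)),rr*np.sin(np.radians(a)),0])+b).round(1).tolist()[0] for rr in(.035,.05,.062)])
E
```

```text
tip [(10.2, 59.6)] inner [(6.9, 47.5)]
red [(np.int64(319), np.int64(206)), (np.int64(320), np.int64(206)), (np.int64(321), np.int64(206)), (np.int64(319), np.int64(207))] [(19.3, 67.0)]
[[286 405 420 405 394 371 334 332 331 331 333 345 353 345 350 344]
 [273 400 418 414 395 346 312 316 324 320 336 339 347 348 352 355]
 [252 376 404 405 372 308 263 279 292 323 322 329 342 345 352 356]
 [222 317 333 344 321 248 213 213 279 326 317 330 331 334 344 350]
 [189 259 232 229 218 183 157 185 288 341 339 325 322 311 303 305]
 [239 312 270 211 148 115 122 167 274 333 328 296 281 259 239 230]
 [247 363 368 330 251 163 120 148 226 293 282 241 224 209 217 207]
 [180 308 398 420 373 290 169 115 177 259 253 204 193 205 210 208]
 [ 80 219 361 439 410 310 175 150 236 281 260 219 187 197 209 204]
 [ 43 134 295 408 367 206 166 293 380 338 239 210 216 195 191 204]
 [ 46  69 228 356 348 189 267 419 483 422 315 268 252 236 223 196]
 [ 22  57 184 341 380 315 394 478 502 488 422 333 284 237 221 208]
 [  0  49 188 341 414 404 454 482 507 516 488 414 288 226 226 217]
 [ 35  50 191 331 395 422 459 490 523 514 514 476 375 256 273 264]
 [ 38  76 180 282 352 408 464 496 516 515 515 500 430 313 286 269]]
0 [[316.6, 216.4], [321.5, 213.5], [325.4, 211.3]]
5 [[315.7, 215.7], [320.2, 212.6], [323.8, 210.1]]
10 [[314.8, 215.1], [318.9, 211.8], [322.1, 209.1]]
15 [[313.8, 214.6], [317.4, 211.0], [320.3, 208.2]]
20 [[312.7, 214.1], [315.9, 210.3], [318.4, 207.4]]
```

```bash
python3 -m jog '[{"rotation":[0,0,5],"slide":[0,0,-0.02],"jaw":1},{"rotation":[0,0,5],"slide":[0,0,-0.02],"jaw":1},{"rotation":[0,0,0],"slide":[0,0,-0.02],"jaw":1}]' >/dev/null; python3 y.py
python3 - <<'E'
from h import *
b=capture("side");crop(b,290,185,60,45,12,"pics/s4.png")
E
```

```text
yaw 86.7 z 0.1755 F [-2.3 -0.1  5. ] mz -0.06 w 0.0136 t 8.7
```

View pics/s4.png

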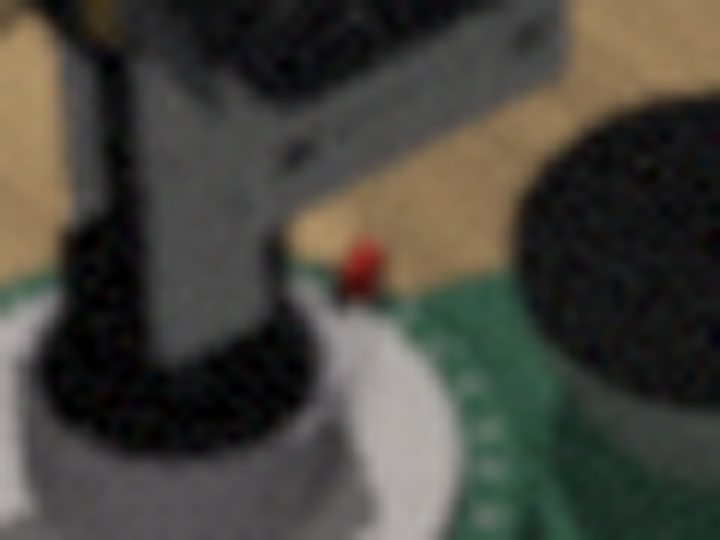

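The pointer's dark tip is at about (345,300), right at the foot of the red block. I'll release, retreat and check from the top.

```bash
python3 -m jog '[{"rotation":[0,0,0],"slide":[0,0,0],"jaw":0.3},{"rotation":[0,0,0],"slide":[0,0,0],"jaw":0},{"rotation":[0,0,0],"slide":[0,0,0],"jaw":0},{"rotation":[0,0,0],"slide":[0,0,0],"jaw":0}]' | tail -2; python3 y.py
python3 -m jog '[{"rotation":[0,0,0],"slide":[0,0,2],"jaw":0},{"rotation":[0,0,0],"slide":[0,0,4],"jaw":0},{"rotation":[0,0,0],"slide":[0,0,4],"jaw":0},{"rotation":[0,0,0],"slide":[0,4.5,0],"jaw":0},{"rotation":[0,0,0],"slide":[-1,4.5,0],"jaw":0}]'
python3 -m jog '[{"rotation":[0,0,0],"slide":[-1,4.5,0],"jaw":0},{"rotation":[0,0,0],"slide":[-2,4.5,0],"jaw":0},{"rotation":[0,0,0],"slide":[-2,4.5,0],"jaw":0},{"rotation":[0,0,0],"slide":[-2,4.5,0],"jaw":0},{"rotation":[0,0,0],"slide":[0,0,0],"jaw":0}]'
python3 - <<'E'
from h import *
a=capture("top");b=capture("side");crop(a,240,175,80,70,8,"pics/t5.png");crop(b,265,185,120,95,6,"pics/s5.png")
E
```

```text
contact_force: [-0.6, 0.2, -0.5]
width: 0.0426
yaw 86.6 z 0.1722 F [-0.6  0.2 -0.5] mz -0.02 w 0.0426 t 9.1
clock: 9.6
position: [0.5306, 0.096, 0.2712]
eef_rot: [0.111, 3.127, -0.004]
contact_force: [0.6, -0.1, -0.4]
width: 0.0467
clock: 10.1
position: [0.4573, 0.2851, 0.2705]
eef_rot: [0.106, 3.126, -0.001]
contact_force: [-0.1, -0.5, 0.6]
width: 0.0469
```

View pics/t5.png

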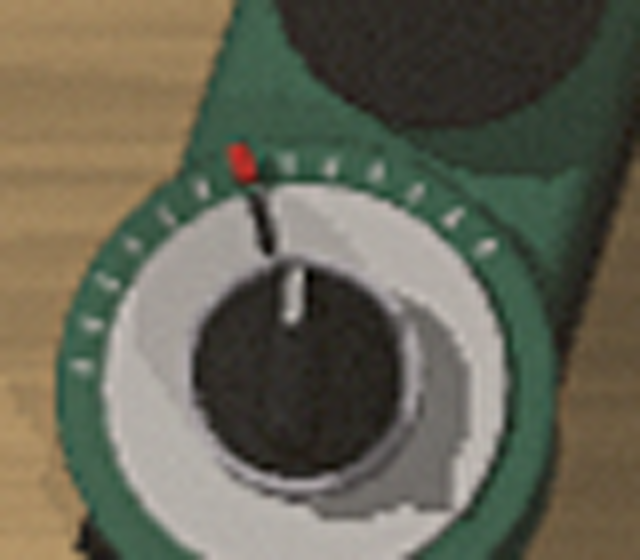

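View pics/s5.png

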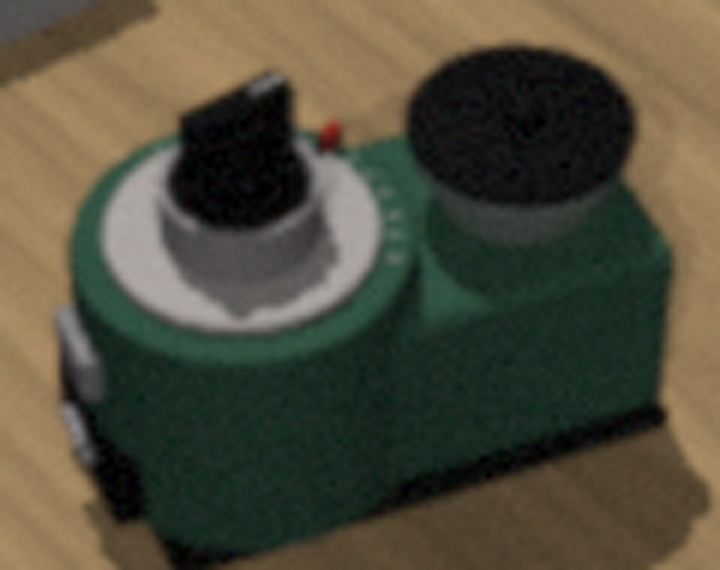

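The pointer line runs straight into the red block: the tip is at (258,195) and the block's foot at (248,182), about 1.3° or 1 mm apart. In the side view the flange is sunk inside the collar and the bar is about 13 mm lower. The gripper is clear of everything, so I'm handing in.

```bash
python3 y.py; python3 -c "
from bench import *
print(close_job())"
```

```text
yaw 85.8 z 0.2704 F [0.1 0.2 0.5] mz -0.03 w 0.0471 t 10.2
the job is handed in; nothing more can be done
None
```

The job is handed in at about 10 s of the 61 s allowed: the knob is home, the pointer is at the red mark and the gripper is clear. `close_job()` gives no verdict, so this rests on my own checks.

- **Meshing:** I gripped the bar lightly (4 N, then 10 N) and eased it down until the teeth blocked. From there I turned it clockwise in 4–5° steps, pressing between steps, and it dropped in about 25° from the start. It never needed to rock back and forth. Downward force stayed at about 7 N in every reading. Through two further 4° steps after the teeth dropped in, the turning moment stayed near zero, so I don't think the dial was dragged.
- **Home:** It went down to a hard stop, 13.6 mm of tool travel in all. The height held steady under about 7 N and all the while I turned the dial. In the last side picture the flange sits inside the collar and the bar is about 13 mm lower.
- **Pointer:** I turned the dial about 35° counter-clockwise at 30 N grip, let go and backed off. The last top picture puts the tip about 1 mm (1.3°) from the red mark, within the 6 mm allowed.
- **Other objects:** I stayed well away from the jar, cap, spoon and brush, but did not measure their positions again at the end.

**What disagreed:**
- The side camera was about 1.7 pixels (3–5 mm) off from the top camera and the robot, so I used the top view and corrected for it.
- At the block, the tool sank about 0.5 mm with the teeth still out of mesh, so the pads may have slipped slightly.

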